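# Clamp the thermal cycler lid: hasp over the catch, dial to the third click and hold

## Task

Lock down the lid of the thermal cycler: swing the orange-tipped hasp over from the left side until it lies flat over the brass catch on the lid, then grip the black pressure dial on the lid and turn it clockwise (seen from above) three clicks from where it stands, to the big orange dot and not on towards the fourth. The dial is sprung and runs back if let go, so finish while still holding it firmly in the gripper at the third click; leave the hasp flat and do not disturb the loose items on and around the cycler.

Things in the scene. Friction and masses are not known exactly. Their poses are not given: they have to be found in the camera images.
- cycler: thermal cycler fixed to the bench: white box, lilac-blue lid already shut, 240 (its x) x 250 (its y) x 130 mm high. Origin at the centre of its underside, z up, front (screen) towards its -x; its +y is its left side, carrying the hasp. Position and yaw vary. The lid top is flat at z = 130 mm; a 92 mm round grey plate with the click dots surrounds the dial.
- hasp_hinge (a point): point on the hasp's hinge axis, at x 0, y +120, z 137 mm in the cycler's frame; the axis runs along the cycler's x
- hasp_tip (a point): middle of the hasp's free end: steel strap 26 mm wide, 4 thick, free end 85 mm from the hinge axis, last 27 mm an orange tab. Its slot (30 to 58 mm from the hinge) drops over the catch, a brass staple 14 x 7 mm, 45 mm from the hinge axis towards the cycler's -y, rising to z = 147 mm (8 mm above the flat strap): so press the strap down on its tab.
- hasp (a joint): hasp angle: 0 = flat over the catch (pointing to the cycler's -y, upper face at z = 139 mm), pi/2 = upright, more = leaning out to the cycler's left (+y). Starts at 1.85 to 2.3; end stops at 0 and 2.5. Stiff hinge (0.06 N m): it stays where it is left; about 1 N at the tip moves it.
- dial (a joint): dial angle: 0 = home as found (pointer at the big white dot), growing clockwise from above. A click every 24 deg = 0.419 rad; the third, at 1.257, has a big orange dot; end stop at the fifth. A spring drives it home: 0.04 N m at 0, 0.09 at the third click; the clicks add a ripple of 0.04 N m either way: turning up, heavy before the middle between clicks, light after it.
- dial_bar (a point): the dial's grip: black bar 48 mm long, 14 thick, 36 high on a round black disc 52 mm across (disc top z = 140 mm); white pointer line on the end towards the cycler's -x when home. Point at mid-underside of the bar, on the dial axis, at x 0, y -40, z 138 mm in the cycler's frame; x along the bar, away from the pointer. Bar top at z = 174 mm. Turns with the dial.
- tube_strip: bystander: strip of eight small green tubes, 12 x 76 x 18 mm, resting loose on the lid's rear edge (about x +100 mm in the cycler's frame); origin under its centre
- reagent: bystander: white bottle with an orange cap, 52 mm across, 120 mm high; origin under its centre
- jar: bystander: amber jar with a blue lid, 48 mm across, 70 mm high; origin under its centre
- tip_box: bystander: blue pipette tip box, 80 x 120 x 60 mm; origin under its centre
- beaker: bystander: glass beaker, 70 mm across, 90 mm high; origin under its centre
- marker: bystander: green marker pen lying on the bench, 130 x 13 x 13 mm; origin under its centre

How it is judged:
On the way, in this order (a step that is already met when the one before it is completed fails the run):
1. the hasp lies flat over the catch (value of joint hasp below 0.08 rad), for 0.2 s.
2. the dial, gripped in the fingers, passes the first click (value of joint dial above 0.3 rad and contact force between the fingers and dial above 1 N), for 0.05 s.
3. the dial stands at the third click (value of joint dial between 1.127 and 1.387 rad), for 0.2 s.
At the end, for the whole second after the job is handed in: The hasp lies flat over the catch (within 0.08 rad) and the fingers still hold the dial's bar in a firm grip (over 8 N), with the dial at rest at the third stop, 1.257 rad within 0.13 rad (all of step 3 and value of joint hasp below 0.08 rad and velocity of joint dial between -0.1 and 0.1 rad/s and contact force between the fingers and dial above 8 N); the arm keeps its last pose, push and grip.
It fails at once if the dial is turned before the hasp is over the catch (value of joint each of hasp, dial above 0.3 rad).
It fails at once if the dial is turned past the third click towards the fourth (value of joint dial above 1.5 rad).
It fails at once if a loose bystander is knocked over or pushed away (30 mm) (distance of any of tube_strip, reagent, jar, tip_box, beaker, marker from where it was at the start of the episode above 0.03 m or angle between any of tube_strip, reagent, jar, tip_box, beaker, marker's own z axis and vertical above 0.5 rad).
It also fails if it takes over 51 s, if anything falls off the work surface, if the arm or the gripper's body presses on something with over 40 N, if the wrist force passes 120 N, or if a joint passes its speed limit or range.

## Robot

A 7-joint arm with a two-finger parallel gripper is mounted at the origin on the work surface. World frame = base frame: x ahead of the robot, y to its left, z up, the work surface at z = 0. Lengths are in m, angles in rad, forces in N, time in s.
With the tool pointing down it reaches from about 0.425 to 0.925 m from the base axis. Payload 6.8 kg.
Tool frame: the origin (TCP) lies on the mounting face of the last link; the fingertips stand 173 mm ahead of it and the grasp point (between the pads) lies 155 mm ahead of it; z points along the fingers, y is the line along which they close (so a half turn about z gives the same grasp; the last joint's range is limited). The gripper opens to 85 mm and grips with 20 to 120 N. Pads are 22 mm wide; open, the fingers measure 114 mm over their backs; the gripper's body (76 mm by 85 mm) begins 54 mm behind the grasp point. The pads swing forward as they close: fully open they stand 13 mm farther back than shut.
Start: joints at [1.009, 0.477, 0.022, 1.555, -0.011, 1.109, -0.083], TCP at [0.296, -0.607, 0.405] pointing down, gripper open.
Joint ranges: [-2.96, 2.96], [-0.34, 2.1], [-1.41, 1.46], [0.24, 2.44], [-1.37, 4.51], [0.17, 1.92], [-2.96, 2.96]. Speed limits (rad/s): [2.39, 2.39, 3.14, 3.14, 3.14, 3.14, 3.14].

## Interface

Orientations are given as a rotation vector (axis times angle).
In Python, from bench import r gives the robot as it stands.
- The arm moves only by the tool arm_command, never from a script. Its argument "plan" is a list of rows, each an object of numbers: "claw": the closure, from 0 (fully open) to 1 (shut); "tx", "ty", "tz": the shift along the tool's x, y, z in m; "ax", "ay", "az": the turn, a rotation vector about the tool's x, y, z in degrees. A call has exactly 10 rows; each row shifts and turns the commanded pose from where the row before left it, along the tool's axes as they then stand; what a row does not reach is not made up. A row lasts 1/12 s, in which the tool goes at most 41.7 mm and 7.16 degrees, less where a joint would pass 70% of its speed; a pose out of reach is approached as far as the arm can. A call is refused whole if a number of a shift passes 0.0417 or a number of a turn 7.16, either way. A call with a gripper value outside its range is refused whole. The fingers move at their own pace and stop on an object; "squeeze" is the grip in N (left out, the last holds). Time passes only in rows, so rows that do not move let the fingers close, or fill a call up. It gives the time, the measured TCP pose, the force, the opening and the grip force at its end, in the units of the state.
- r.get_obs(): the state, without advancing time (a new reading comes with each control period).
- r.grab_frame(name): name is "scene" or "side" or "wrist"; returns the picture (480x640x3 uint8, red, green, blue); there is no depth.
- r.camera_model(name): a dict with "fx", "fy", "cx", "cy" (pixels), "k1" (the pictures are not rectified: a ray, as slopes to the right and down, at radius r is drawn at 1 + k1 r^2 times it, then the intrinsics apply), "position" and "orientation" of the camera in the world; the wrist camera has in their place "tool_from_camera" (4x4, takes a point from camera to tool coordinates, whose origin is the TCP and whose axes are the flange's). Camera axes: x right, y up, looking along -z (the intrinsics and any distortion apply to the point x, -y, -z); pixel columns grow to the right and rows downward; lengths in m; the calibration is good to about 2 mm. A picture is of the moment at which its call begins: read the wrist's pose just before it. camera_model takes no time and is no camera call.
- r.hand_in(): hands the job in; it is judged then, once.
Trained networks look in the newest picture that a camera, given by its name, has taken for a name from the list of things; names that differ only in an ending like _2 or _b are one class to them, and where a whole thing is asked for, a point or a joint stands for the part that bears it (a point fixed in the world has none). Each returns a list of dicts, best first, with "confidence" (0 to 1); they miss things now and then, are a little off and sometimes report something else, mostly with a low value. They report only what shows in the picture. A call takes as long as a camera call.
- r.boxes_of(target, camera): "location" ([x, y, z] in m, in the coordinates of the camera as it stood for that picture, good to about 4 mm: the middle of the surface that is visible of it).
- r.tip_of(target, camera): "location" ([x, y, z] in m, in the coordinates of the camera as it stood for that picture, good to about 4 mm: a listed point, or the origin of a listed thing).
The state is a dict: "clock": time; "joints": joint angles; "qvel": joint speeds; "tau": joint torques, N m; "tcp_pos": TCP position; "orientation": TCP orientation; "contact_force": force on the tool from outside, world axes, zero at the start; "moment": the same for the moment, N m; "grip_width": finger opening in m; "gripper_force": force on a finger pad.
Only numpy, scipy, OpenCV 4.12 (cv2) and the standard library are available. Lean on these libraries where they do the work, as an engineer would, in place of code of your own. Each camera call takes 0.05 s, during which the arm holds its last target. There are 200 camera calls.

## Working session

There is one attempt and no reset: what is moved stays moved. The work goes in short steps, Python scripts to look and compute and a tool call to move; the robot and the scene stay as the last step left them, time stands still between calls to the robot, and variables do not carry over. Pictures are saved under pics/ and viewed, at most 10 in all, crops included, and the job is handed in when it is done.

Besides the shell and the picture viewer there is one more tool, called after "Request:" by a JSON object that holds its "fn" and its "kwargs", one argument or row to a line. arm_command: Moves the arm, as the interface text tells. Its arguments: {"type":"object","properties":{"plan":{"type":"array","items":{"type":"object","properties":{"claw":{"type":"number"},"tx":{"type":"number"},"ty":{"type":"number"},"tz":{"type":"number"},"ax":{"type":"number"},"ay":{"type":"number"},"az":{"type":"number"}}}},"squeeze":{"type":"number"}},"required":["plan"]}

```bash
mkdir -p pics
cat > h.py <<'E'
import numpy as np, cv2
from scipy.spatial.transform import Rotation as R
from bench import r
def T(name):
    m=r.camera_model(name)
    M=np.eye(4)
    if name=="wrist":
        o=r.get_obs(); M[:3,:3]=R.from_rotvec(o["orientation"]).as_matrix(); M[:3,3]=o["tcp_pos"]
        return M@np.array(m["tool_from_camera"])
    ori=np.array(m["orientation"])
    M[:3,:3]=R.from_rotvec(ori).as_matrix() if ori.shape==(3,) else (ori if ori.shape==(3,3) else R.from_quat(ori).as_matrix())
    M[:3,3]=m["position"]; return M
def snap(name,fn=None):
    t=T(name); im=r.grab_frame(name)
    if fn: cv2.imwrite("pics/"+fn,im[:,:,::-1])
    return t
def find(kind,target,cam,t):
    out=[]
    for d in getattr(r,kind)(target,cam)[:2]:
        out.append((round(d["confidence"],2),np.round(t[:3,:3]@np.array(d["location"])+t[:3,3],4)))
    return out
E
python3 - <<'E'
from h import *
print(r.camera_model("scene"),r.get_obs())
for c in("scene","side"):
    t=snap(c,c+"0.png")
    for n in("cycler","hasp_hinge","hasp_tip","dial_bar","tube_strip","reagent","jar","tip_box","beaker","marker"):
        print(c,n,find("tip_of",n,c,t))
E
```

```text
{'fx': 456.03104928352496, 'fy': 456.03104928352496, 'cx': 319.8702955774239, 'cy': 246.9822305487953, 'k1': -0.011683615400038174, 'position': array([ 1.06609033, -0.45304487,  0.78670577]), 'orientation': array([0.73609454, 0.32618208, 0.78168412])} {'clock': 0.0, 'joints': array([ 1.00888051,  0.47779356,  0.02233997,  1.55646581, -0.01148083,
        1.10930333, -0.08311629]), 'qvel': array([-3.53722585e-04, -4.17757517e-05,  2.69750968e-04, -8.13713192e-04,
        4.49563821e-04, -1.37200219e-03,  6.47299524e-04]), 'tau': array([-7.50286254e-04, -5.96461880e+01,  1.60727162e+00, -2.81200951e+01,
        1.22983221e-02,  9.36351222e-03, -3.60451270e-05]), 'tcp_pos': array([ 0.29579963, -0.60642074,  0.40372376]), 'orientation': array([-3.05934966e+00, -7.06376963e-01,  8.84228325e-04]), 'contact_force': array([ 0.92497324, -0.32778199,  0.32791795]), 'moment': array([0.02534665, 0.05180635, 0.00314027]), 'gripper_force': 0.0, 'grip_width': 0.08539505927706408}
scene cycler [(0.74, array([ 0.5627, -0.0985, -0.0039]))]
scene hasp_hinge [(0.31, array([ 0.5501, -0.1426,  0.1348]))]

[... 352 characters left out ...]
0026]))]
scene beaker [(0.66, array([6.585e-01, 4.299e-01, 2.000e-04]))]
scene marker [(0.74, array([ 0.4499,  0.4019, -0.0031]))]
side cycler [(0.88, array([ 0.5609, -0.0977,  0.0044]))]
side hasp_hinge [(0.97, array([0.594 , 0.0167, 0.1373]))]
side hasp_tip [(0.65, array([0.6046, 0.0385, 0.2208]))]
side dial_bar [(0.65, array([ 0.552 , -0.1372,  0.1365]))]
side tube_strip [(0.78, array([ 0.6531, -0.1448,  0.129 ])), (0.7, array([ 0.5618, -0.0979,  0.0025]))]
side reagent [(0.58, array([ 0.6852, -0.3386, -0.0023]))]
side jar []
side tip_box [(0.86, array([ 0.4445, -0.4298,  0.0045]))]
side beaker [(0.64, array([ 0.663,  0.433, -0.001]))]
side marker [(0.88, array([0.4473, 0.4051, 0.002 ]))]
```

View pics/scene0.png

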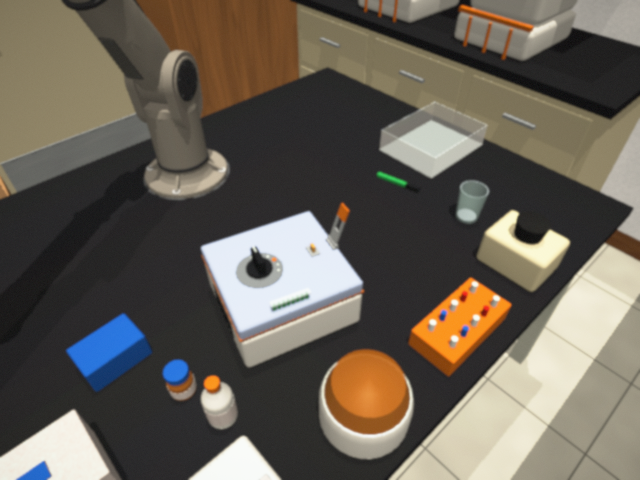

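View pics/side0.png

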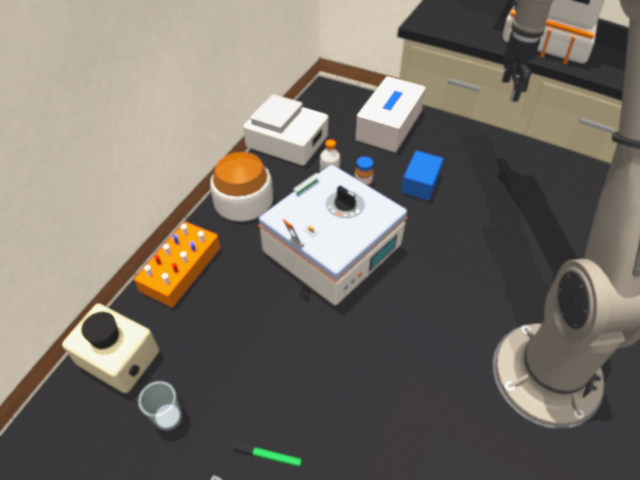

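Scene and side agree: the cycler centre shows at about (280,280) in the scene picture, the dial at (260,265), and the hasp leaning outward at (338,228). I estimate a yaw of about -15.6°. First I'll lift and turn the tool so that its closing axis lies along the cycler's y.

Request:
{"fn": "arm_command", "kwargs": {
  "plan": [
    {"az":-7,"tz":-0.008},
    {"az":-7,"tz":-0.008},
    {"az":-7,"tz":-0.008},
    {"az":-7,"tz":-0.008},
    {"az":-7,"tz":-0.008},
    {"az":-7,"tz":-0.008},
    {"az":-7,"claw":1},
    {"az":-7,"claw":1},
    {"az":-7,"claw":1},
    {"az":-7,"claw":1}
  ]
}}

```text
invalid input at $.plan[0]: expected keys claw, tx, ty, tz, ax, ay, az
```

Request:
{"fn": "arm_command", "kwargs": {
  "plan": [
    {"az":-7},
    {"az":-7},
    {"az":-7},
    {"az":-7},
    {"az":-7},
    {"az":-7},
    {"az":-7},
    {"az":-7},
    {"az":-7},
    {"az":-5.4}
  ]
}}

```text
invalid input at $.plan[0]: expected keys claw, tx, ty, tz, ax, ay, az
```

```bash
cat >> h.py <<'E'
def go(p):  # world TCP goal -> shift in tool axes, mm
    o=r.get_obs(); M=R.from_rotvec(o["orientation"]).as_matrix()
    return np.round(M.T@(np.array(p)-o["tcp_pos"])*1000,1)
def st():
    o=r.get_obs(); M=R.from_rotvec(o["orientation"]).as_matrix()
    print("t",round(o["clock"],2),"tcp",np.round(o["tcp_pos"],4),"yaw_y",round(np.degrees(np.arctan2(M[1,1],M[0,1])),2),"z",np.round(M[:,2],3),"q",np.round(o["joints"],2),"F",np.round(o["contact_force"],1),"w",round(o["grip_width"],4),"g",round(o["gripper_force"],1))
E
python3 - <<'E'
from h import *
st()
P=np.array([.562,-.098,0]);a=np.radians(-15.6)
print(go([.562,-.09,.50]), go([.535,-.17,.50]))
E
```

```text
t 1.1 tcp [ 0.2959 -0.6067  0.4047] yaw_y -64.0 z [ 0. -0. -1.] q [ 1.01  0.48  0.02  1.56 -0.01  1.11 -0.08] F [ 0.4 -0.4  0.1] w 0.0857 g 0.0
[ 465.6 -347.7  -95.3] [ 406.3 -287.7  -95.3]
```

Request:
{"fn": "arm_command", "kwargs": {
  "plan": [
    {"claw":1,"tx":0,"ty":0,"tz":-0.008,"ax":0,"ay":0,"az":-7},
    {"claw":1,"tx":0,"ty":0,"tz":-0.008,"ax":0,"ay":0,"az":-7},
    {"claw":1,"tx":0,"ty":0,"tz":-0.008,"ax":0,"ay":0,"az":-7},
    {"claw":1,"tx":0,"ty":0,"tz":-0.008,"ax":0,"ay":0,"az":-7},
    {"claw":1,"tx":0,"ty":0,"tz":-0.008,"ax":0,"ay":0,"az":-7},
    {"claw":1,"tx":0,"ty":0,"tz":-0.008,"ax":0,"ay":0,"az":-7},
    {"claw":1,"tx":0,"ty":0,"tz":-0.008,"ax":0,"ay":0,"az":-7},
    {"claw":1,"tx":0,"ty":0,"tz":-0.008,"ax":0,"ay":0,"az":-7},
    {"claw":1,"tx":0,"ty":0,"tz":-0.008,"ax":0,"ay":0,"az":-7},
    {"claw":1,"tx":0,"ty":0,"tz":-0.008,"ax":0,"ay":0,"az":-7}
  ]
}}

```text
clock: 1.93
tcp_pos: [0.2958, -0.6067, 0.4851]
orientation: [2.095, 2.341, -0.0]
contact_force: [-0.1, 0.2, 0.0]
grip_width: 0.0
gripper_force: 0.0
```

Request:
{"fn": "arm_command", "kwargs": {
  "plan": [
    {"claw":1,"tx":0,"ty":0,"tz":0,"ax":0,"ay":0,"az":-7},
    {"claw":1,"tx":0,"ty":0,"tz":0,"ax":0,"ay":0,"az":-7},
    {"claw":1,"tx":0,"ty":0,"tz":0,"ax":0,"ay":0,"az":-7},
    {"claw":1,"tx":0,"ty":0,"tz":0,"ax":0,"ay":0,"az":-7},
    {"claw":1,"tx":0,"ty":0,"tz":0,"ax":0,"ay":0,"az":-7},
    {"claw":1,"tx":0,"ty":0,"tz":0,"ax":0,"ay":0,"az":-7},
    {"claw":1,"tx":0,"ty":0,"tz":0,"ax":0,"ay":0,"az":-7},
    {"claw":1,"tx":0,"ty":0,"tz":0,"ax":0,"ay":0,"az":-7},
    {"claw":1,"tx":0,"ty":0,"tz":0,"ax":0,"ay":0,"az":-7},
    {"claw":1,"tx":0,"ty":0,"tz":0,"ax":0,"ay":0,"az":-5.4}
  ]
}}

```text
clock: 2.77
tcp_pos: [0.2957, -0.6068, 0.4846]
orientation: [-0.417, -3.114, 0.0]
contact_force: [0.1, -0.0, 0.2]
grip_width: 0.0001
gripper_force: 0.0
```

Run:
```python
from h import *
st()
print(go([.545,-.12,.50]))
print(r.camera_model("wrist"))
```

```text
t 2.77 tcp [ 0.2957 -0.6068  0.4846] yaw_y 74.74 z [-0.  0. -1.] q [ 1.34  0.46 -0.45  1.43  0.2   1.3   2.17] F [ 0.1 -0.   0.2] w 0.0001 g 0.0
[-112.3  535.2  -15.4]
{'fx': 409.19024101625206, 'fy': 409.19024101625206, 'cx': 325.8200427908382, 'cy': 241.37483381875097, 'k1': -0.018349222661976715, 'tool_from_camera': array([[-6.91329925e-04,  9.57384561e-01,  2.88815380e-01,
         7.32111652e-02],
       [ 9.99999742e-01,  7.17996883e-04,  1.36094393e-05,
         6.07961894e-04],
       [-1.94339076e-04,  2.88815315e-01, -9.57384811e-01,
         3.08589469e-02],
       [ 0.00000000e+00,  0.00000000e+00,  0.00000000e+00,
         1.00000000e+00]])}
```

Request:
{"fn": "arm_command", "kwargs": {
  "plan": [
    {"claw":1,"tx":-0.007,"ty":0.0335,"tz":-0.001,"ax":0,"ay":0,"az":0},
    {"claw":1,"tx":-0.007,"ty":0.0335,"tz":-0.001,"ax":0,"ay":0,"az":0},
    {"claw":1,"tx":-0.007,"ty":0.0335,"tz":-0.001,"ax":0,"ay":0,"az":0},
    {"claw":1,"tx":-0.007,"ty":0.0335,"tz":-0.001,"ax":0,"ay":0,"az":0},
    {"claw":1,"tx":-0.007,"ty":0.0335,"tz":-0.001,"ax":0,"ay":0,"az":0},
    {"claw":1,"tx":-0.007,"ty":0.0335,"tz":-0.001,"ax":0,"ay":0,"az":0},
    {"claw":1,"tx":-0.007,"ty":0.0335,"tz":-0.001,"ax":0,"ay":0,"az":0},
    {"claw":1,"tx":-0.007,"ty":0.0335,"tz":-0.001,"ax":0,"ay":0,"az":0},
    {"claw":1,"tx":-0.007,"ty":0.0335,"tz":-0.001,"ax":0,"ay":0,"az":0},
    {"claw":1,"tx":-0.007,"ty":0.0335,"tz":-0.001,"ax":0,"ay":0,"az":0}
  ]
}}

```text
clock: 3.6
tcp_pos: [0.4538, -0.3013, 0.495]
orientation: [0.427, 3.112, -0.001]
contact_force: [0.5, 0.5, -0.4]
grip_width: -0.0001
gripper_force: 0.0
```

Request:
{"fn": "arm_command", "kwargs": {
  "plan": [
    {"claw":1,"tx":-0.007,"ty":0.0335,"tz":-0.001,"ax":0,"ay":0,"az":0},
    {"claw":1,"tx":-0.007,"ty":0.0335,"tz":-0.001,"ax":0,"ay":0,"az":0},
    {"claw":1,"tx":-0.007,"ty":0.0335,"tz":-0.001,"ax":0,"ay":0,"az":0},
    {"claw":1,"tx":-0.007,"ty":0.0335,"tz":-0.001,"ax":0,"ay":0,"az":0},
    {"claw":1,"tx":-0.007,"ty":0.0335,"tz":-0.001,"ax":0,"ay":0,"az":0},
    {"claw":1,"tx":-0.007,"ty":0.0335,"tz":-0.001,"ax":0,"ay":0,"az":0},
    {"claw":1,"tx":0,"ty":0,"tz":0,"ax":0,"ay":0,"az":0},
    {"claw":1,"tx":0,"ty":0,"tz":0,"ax":0,"ay":0,"az":0},
    {"claw":1,"tx":0,"ty":0,"tz":0,"ax":0,"ay":0,"az":0},
    {"claw":1,"tx":0,"ty":0,"tz":0,"ax":0,"ay":0,"az":0}
  ]
}}

```text
clock: 4.43
tcp_pos: [0.5475, -0.122, 0.5005]
orientation: [-0.43, -3.112, 0.001]
contact_force: [0.3, -0.2, 0.2]
grip_width: 0.0002
gripper_force: 0.0
```

Run:
```python
from h import *
st()
t=snap("wrist","w0.png")
for n in("cycler","hasp_hinge","hasp_tip","dial_bar","tube_strip"): print(n,find("tip_of",n,"wrist",t))
```

```text
t 4.43 tcp [ 0.5475 -0.122   0.5005] yaw_y 74.27 z [-0.001 -0.001 -1.   ] q [ 0.69  0.29 -0.72  1.67  0.2   1.26  1.23] F [ 0.3 -0.2  0.2] w 0.0002 g 0.0
cycler [(0.94, array([ 0.5583, -0.0986, -0.0011]))]
hasp_hinge [(0.91, array([0.5933, 0.0162, 0.1397]))]
hasp_tip [(0.85, array([0.601 , 0.0437, 0.2194]))]
dial_bar [(0.85, array([ 0.5466, -0.1411,  0.1362]))]
tube_strip []
```

View pics/w0.png

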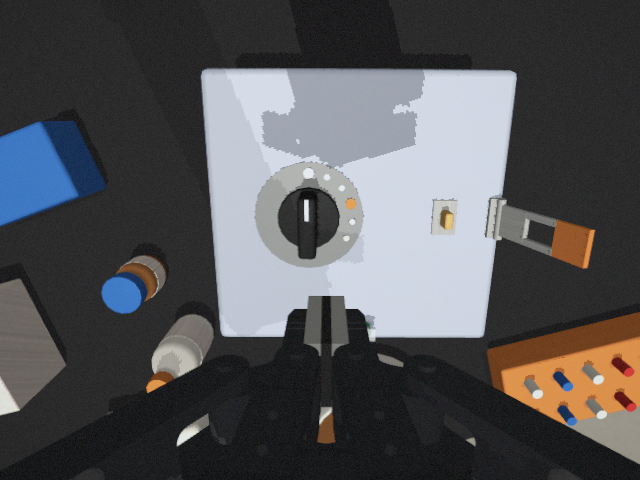

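The wrist view shows the lid square with the image, so the tool is aligned. The dial is at (307,212) with its pointer at the big white dot (308,173), the orange dot is at (351,203), the catch at (447,218) and the hasp from (495,218) to (585,247). Next I work out the moves for getting outboard of the hasp.

```bash
cat >> h.py <<'E'
P=np.array([.5605,-.0995,0]); A=R.from_euler("z",-15.8,degrees=True).as_matrix()
def goc(x,y,ztip): return go(P+A@np.array([x,y,0])+np.array([0,0,ztip+.173]))
def cyc():
    o=r.get_obs(); q=A.T@(o["tcp_pos"]-P); return np.round([q[0]*1e3,q[1]*1e3,(q[2]-.173)*1e3],1)
E
python3 - <<'E'
from h import *
print(cyc(),goc(0,.19,.327),goc(0,.19,.175))
E
```

```text
[ -6.4 -24.4 327.7] [ -6.9 214.4   0.7] [ -6.9 214.4 152.7]
```

Request:
{"fn": "arm_command", "kwargs": {
  "plan": [
    {"claw":1,"tx":-0.001,"ty":0.0307,"tz":0,"ax":0,"ay":0,"az":0},
    {"claw":1,"tx":-0.001,"ty":0.0307,"tz":0,"ax":0,"ay":0,"az":0},
    {"claw":1,"tx":-0.001,"ty":0.0307,"tz":0,"ax":0,"ay":0,"az":0},
    {"claw":1,"tx":-0.001,"ty":0.0307,"tz":0,"ax":0,"ay":0,"az":0},
    {"claw":1,"tx":-0.001,"ty":0.0307,"tz":0,"ax":0,"ay":0,"az":0},
    {"claw":1,"tx":-0.001,"ty":0.0307,"tz":0,"ax":0,"ay":0,"az":0},
    {"claw":1,"tx":-0.001,"ty":0.0307,"tz":0,"ax":0,"ay":0,"az":0},
    {"claw":1,"tx":0,"ty":0,"tz":0,"ax":0,"ay":0,"az":0},
    {"claw":1,"tx":0,"ty":0,"tz":0.02,"ax":0,"ay":0,"az":0},
    {"claw":1,"tx":0,"ty":0,"tz":0.02,"ax":0,"ay":0,"az":0}
  ]
}}

```text
clock: 5.57
tcp_pos: [0.6128, 0.0854, 0.4613]
orientation: [0.424, 3.11, 0.002]
contact_force: [-0.1, -0.4, -0.6]
grip_width: -0.0001
gripper_force: 0.0
```

Request:
{"fn": "arm_command", "kwargs": {
  "plan": [
    {"claw":1,"tx":0,"ty":0,"tz":0.016,"ax":0,"ay":0,"az":0},
    {"claw":1,"tx":0,"ty":0,"tz":0.016,"ax":0,"ay":0,"az":0},
    {"claw":1,"tx":0,"ty":0,"tz":0.016,"ax":0,"ay":0,"az":0},
    {"claw":1,"tx":0,"ty":0,"tz":0.016,"ax":0,"ay":0,"az":0},
    {"claw":1,"tx":0,"ty":0,"tz":0.016,"ax":0,"ay":0,"az":0},
    {"claw":1,"tx":0,"ty":0,"tz":0.016,"ax":0,"ay":0,"az":0},
    {"claw":1,"tx":0,"ty":0,"tz":0.016,"ax":0,"ay":0,"az":0},
    {"claw":1,"tx":0,"ty":0,"tz":0,"ax":0,"ay":0,"az":0},
    {"claw":1,"tx":0,"ty":0,"tz":0,"ax":0,"ay":0,"az":0},
    {"claw":1,"tx":0,"ty":0,"tz":0,"ax":0,"ay":0,"az":0}
  ]
}}

```text
clock: 6.4
tcp_pos: [0.6128, 0.0845, 0.3497]
orientation: [0.427, 3.111, 0.001]
contact_force: [-0.7, -0.1, 0.9]
grip_width: 0.0
gripper_force: 0.0
```

Run:
```python
from h import *
st();print(cyc(),goc(0,.095,.175))
t=snap("wrist","w1.png")
for n in("hasp_hinge","hasp_tip"): print(n,find("tip_of",n,"wrist",t))
```

```text
t 6.4 tcp [0.6128 0.0845 0.3497] yaw_y 74.39 z [ 0.001  0.    -1.   ] q [ 0.28  0.54 -0.72  1.71  0.4   1.04  0.73] F [-0.7 -0.1  0.9] w 0.0 g 0.0
[  0.3 191.3 176.7] [  0.6 -96.3   1.6]
hasp_hinge [(0.88, array([0.5949, 0.0145, 0.1373]))]
hasp_tip [(0.61, array([0.5993, 0.0465, 0.2188]))]
```

View pics/w1.png

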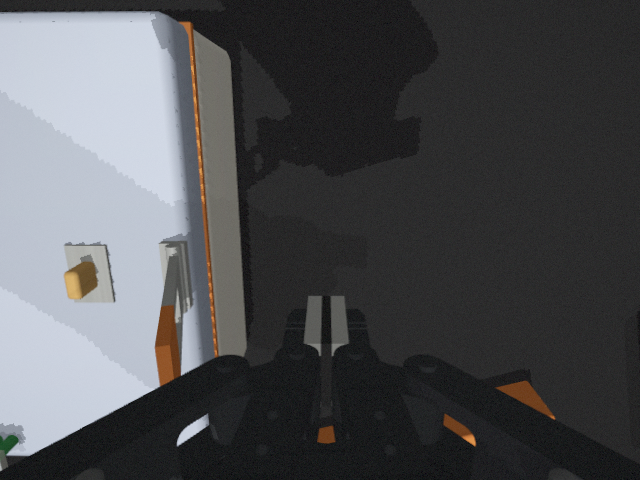

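The strap stands at column ~172 (tip near (168,360)), with the shut fingers outboard of it at (327,297) and aligned in x. Pushing inward now.

Request:
{"fn": "arm_command", "kwargs": {
  "plan": [
    {"claw":1,"tx":0,"ty":-0.01,"tz":0,"ax":0,"ay":0,"az":0},
    {"claw":1,"tx":0,"ty":-0.01,"tz":0,"ax":0,"ay":0,"az":0},
    {"claw":1,"tx":0,"ty":-0.01,"tz":0,"ax":0,"ay":0,"az":0},
    {"claw":1,"tx":0,"ty":-0.01,"tz":0,"ax":0,"ay":0,"az":0},
    {"claw":1,"tx":0,"ty":-0.01,"tz":0,"ax":0,"ay":0,"az":0},
    {"claw":1,"tx":0,"ty":-0.01,"tz":0,"ax":0,"ay":0,"az":0},
    {"claw":1,"tx":0,"ty":-0.01,"tz":0,"ax":0,"ay":0,"az":0},
    {"claw":1,"tx":0,"ty":-0.01,"tz":0,"ax":0,"ay":0,"az":0},
    {"claw":1,"tx":0,"ty":-0.008,"tz":0,"ax":0,"ay":0,"az":0},
    {"claw":1,"tx":0,"ty":-0.008,"tz":0.001,"ax":0,"ay":0,"az":0}
  ]
}}

```text
clock: 7.38
tcp_pos: [0.5864, -0.0091, 0.3477]
orientation: [0.428, 3.112, 0.0]
contact_force: [0.5, 1.3, 0.5]
grip_width: -0.0003
gripper_force: 0.7
```

Run:
```python
from h import *
st();print(cyc())
t=snap("wrist");t2=snap("side","s1.png")
print(find("tip_of","hasp_tip","wrist",t),find("tip_of","hasp_tip","side",t2))
```

```text
t 7.38 tcp [ 0.5864 -0.0091  0.3477] yaw_y 74.35 z [ 0.  0. -1.] q [ 0.45  0.49 -0.72  1.79  0.38  1.    0.89] F [0.5 1.3 0.5] w -0.0003 g 0.7
[  0.3  94.  174.7]
[(0.69, array([ 0.5768, -0.0347,  0.1992]))] [(0.59, array([0.4474, 0.408 , 0.0014])), (0.54, array([ 0.5814, -0.0436,  0.1996]))]
```

Request:
{"fn": "arm_command", "kwargs": {
  "plan": [
    {"claw":1,"tx":0,"ty":-0.006,"tz":0.002,"ax":0,"ay":0,"az":0},
    {"claw":1,"tx":0,"ty":-0.007,"tz":0.003,"ax":0,"ay":0,"az":0},
    {"claw":1,"tx":0,"ty":-0.007,"tz":0.003,"ax":0,"ay":0,"az":0},
    {"claw":1,"tx":0,"ty":-0.007,"tz":0.004,"ax":0,"ay":0,"az":0},
    {"claw":1,"tx":0,"ty":-0.007,"tz":0.005,"ax":0,"ay":0,"az":0},
    {"claw":1,"tx":0,"ty":-0.005,"tz":0.005,"ax":0,"ay":0,"az":0},
    {"claw":1,"tx":0,"ty":-0.003,"tz":0.005,"ax":0,"ay":0,"az":0},
    {"claw":1,"tx":0,"ty":-0.002,"tz":0.004,"ax":0,"ay":0,"az":0},
    {"claw":1,"tx":0,"ty":-0.001,"tz":0.003,"ax":0,"ay":0,"az":0},
    {"claw":1,"tx":0,"ty":0,"tz":0.001,"ax":0,"ay":0,"az":0}
  ]
}}

```text
clock: 8.42
tcp_pos: [0.5745, -0.0516, 0.3124]
orientation: [-0.427, -3.112, 0.001]
contact_force: [-3.2, -1.8, 6.0]
grip_width: -0.0001
gripper_force: 3.6
```

Run:
```python
from h import *
st();print(cyc())
t=snap("wrist","w2.png")
print(find("tip_of","hasp_tip","wrist",t))
```

```text
t 8.42 tcp [ 0.5745 -0.0516  0.3124] yaw_y 74.39 z [-0.001 -0.001 -1.   ] q [ 0.51  0.51 -0.69  1.84  0.4   0.93  0.93] F [-3.2 -1.8  6. ] w -0.0001 g 3.6
[  0.4  49.9 139.4]
[(0.68, array([ 0.5686, -0.0614,  0.1403]))]
```

View pics/w2.png

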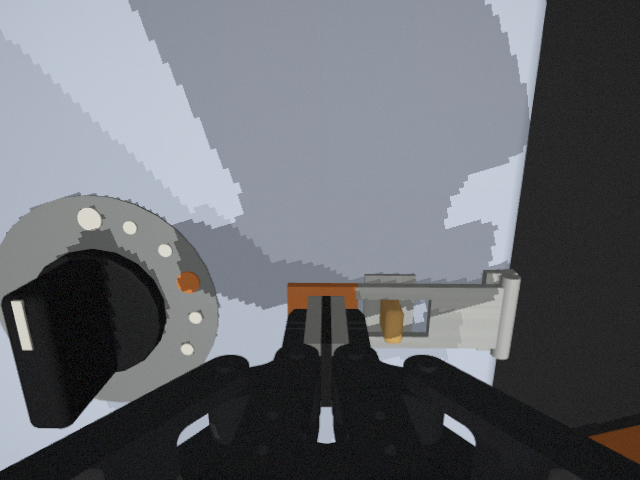

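The strap lies flat with the brass catch standing through its slot at (392,318), and the fingertips are on the orange tab (320,300). I'll press slightly more, hold, then lift.

Request:
{"fn": "arm_command", "kwargs": {
  "plan": [
    {"claw":1,"tx":0,"ty":0,"tz":0.001,"ax":0,"ay":0,"az":0},
    {"claw":1,"tx":0,"ty":0,"tz":0.001,"ax":0,"ay":0,"az":0},
    {"claw":1,"tx":0,"ty":0,"tz":0,"ax":0,"ay":0,"az":0},
    {"claw":1,"tx":0,"ty":0,"tz":0,"ax":0,"ay":0,"az":0},
    {"claw":1,"tx":0,"ty":0,"tz":0,"ax":0,"ay":0,"az":0},
    {"claw":1,"tx":0,"ty":0,"tz":-0.01,"ax":0,"ay":0,"az":0},
    {"claw":1,"tx":0,"ty":0,"tz":-0.025,"ax":0,"ay":0,"az":0},
    {"claw":1,"tx":0,"ty":0,"tz":-0.035,"ax":0,"ay":0,"az":0},
    {"claw":1,"tx":0,"ty":0,"tz":-0.035,"ax":0,"ay":0,"az":0},
    {"claw":0,"tx":0,"ty":0,"tz":-0.02,"ax":0,"ay":0,"az":0}
  ]
}}

```text
clock: 9.35
tcp_pos: [0.5751, -0.0504, 0.4398]
orientation: [0.424, 3.108, 0.001]
contact_force: [0.4, 0.4, 0.8]
grip_width: 0.0114
gripper_force: 0.0
```

Run:
```python
from h import *
st();print(cyc(),goc(0,-.04,.25))
t=snap("wrist","w3.png")
for n in("hasp_tip","dial_bar","hasp_hinge"): print(n,find("tip_of",n,"wrist",t))
```

```text
t 9.35 tcp [ 0.5751 -0.0504  0.4398] yaw_y 74.46 z [ 0.005  0.    -1.   ] q [ 0.57  0.38 -0.76  1.72  0.28  1.15  1.03] F [0.4 0.4 0.8] w 0.0114 g 0.0
[  0.7  51.3 266.8] [  1.2 -91.3  16.7]
hasp_tip [(0.84, array([ 0.568 , -0.0607,  0.1353]))]
dial_bar [(0.59, array([ 0.547 , -0.141 ,  0.1383]))]
hasp_hinge [(0.9, array([0.5928, 0.0145, 0.139 ]))]
```

View pics/w3.png

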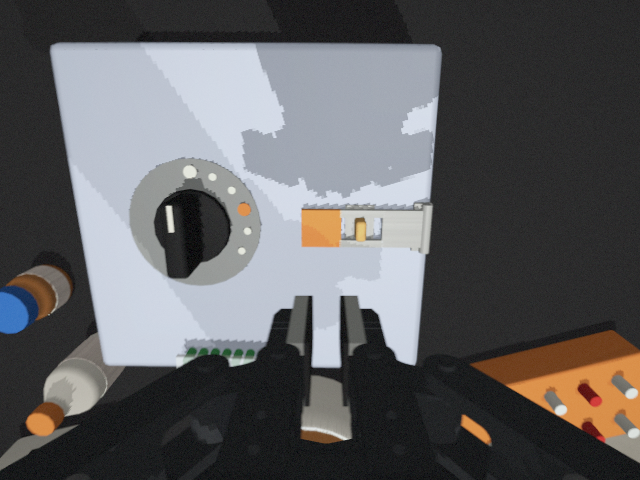

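The hasp stays flat with the orange tab at (320,228) and the catch through its slot at (361,230). The dial plate centre is near (195,221). I'll backproject that for a precise dial position.

Run:
```python
from h import *
m=r.camera_model("wrist"); t=T("wrist")
K=np.array([[m["fx"],0,m["cx"]],[0,m["fy"],m["cy"]],[0,0,1]])
im=cv2.imread("pics/w3.png")
px=np.array([[195.5,221.5],[130,221],[261,221],[60,44],[436,45]],float)
n=cv2.undistortPoints(px[:,None],K,np.array([m["k1"],0,0,0]))[:,0]
for (u,v),z in zip(n,[.131]*3+[.13]*2):
    d=t[:3,:3]@np.array([u,-v,-1]); p=t[:3,3]+d*(z-t[2,3])/d[2]; print(np.round(p,4),np.round(A.T@(p-P)*1e3,1))
```

```text
[ 0.5461 -0.136   0.131 ] [ -4.  -39.1 131. ]
[ 0.5334 -0.1797  0.131 ] [ -4.2 -84.6 131. ]
[ 0.5579 -0.0922  0.131 ] [ -4.4   6.3 131. ]
[ 0.417  -0.1774  0.13  ] [-116.9 -114.   130. ]
[0.4809 0.0463 0.13  ] [-116.3  118.6  130. ]
```

Request:
{"fn": "arm_command", "kwargs": {
  "plan": [
    {"claw":0,"tx":0,"ty":-0.015,"tz":0,"ax":0,"ay":0,"az":0},
    {"claw":0,"tx":0,"ty":-0.015,"tz":0,"ax":0,"ay":0,"az":0},
    {"claw":0,"tx":0,"ty":-0.015,"tz":0,"ax":0,"ay":0,"az":0},
    {"claw":0,"tx":0,"ty":-0.015,"tz":0,"ax":0,"ay":0,"az":0},
    {"claw":0,"tx":0,"ty":-0.015,"tz":0,"ax":0,"ay":0,"az":0},
    {"claw":0,"tx":0,"ty":-0.016,"tz":0,"ax":0,"ay":0,"az":0},
    {"claw":0,"tx":0,"ty":0,"tz":0,"ax":0,"ay":0,"az":0},
    {"claw":0,"tx":0,"ty":0,"tz":0,"ax":0,"ay":0,"az":0},
    {"claw":0,"tx":0,"ty":0,"tz":0,"ax":0,"ay":0,"az":0},
    {"claw":0,"tx":0,"ty":0,"tz":0,"ax":0,"ay":0,"az":0}
  ]
}}

```text
clock: 10.38
tcp_pos: [0.5502, -0.1376, 0.4353]
orientation: [-0.423, -3.112, -0.001]
contact_force: [-0.0, -0.0, -0.8]
grip_width: 0.0854
gripper_force: 0.0
```

```bash
cat >> h.py <<'E'
def back(px,t,z):
    m=r.camera_model("wrist")
    K=np.array([[m["fx"],0,m["cx"]],[0,m["fy"],m["cy"]],[0,0,1]])
    n=cv2.undistortPoints(np.array(px,float)[:,None],K,np.array([m["k1"],0,0,0]))[:,0]
    out=[]
    for u,v in n:
        d=t[:3,:3]@np.array([u,-v,-1]); p=t[:3,3]+d*(z-t[2,3])/d[2]; out.append(A.T@(p-P)*1e3)
    return np.round(out,1)
E
python3 - <<'E'
from h import *
st();print(cyc(),goc(0,-.04,.25))
t=snap("wrist","w4.png"); np.save("t4.npy",t)
for n in("hasp_tip","dial_bar"):
  for c,p in find("tip_of",n,"wrist",t): print(n,c,p,A.T@(p-P))
E
```

```text
t 10.38 tcp [ 0.5502 -0.1376  0.4353] yaw_y 74.51 z [-0.     0.001 -1.   ] q [ 0.72  0.36 -0.74  1.74  0.26  1.14  1.2 ] F [-0.  -0.  -0.8] w 0.0854 g 0.0
[  0.5 -39.4 262.3] [ 0.5 -0.6 12.3]
hasp_tip 0.91 [ 0.5663 -0.0594  0.1376] [-0.00533757  0.04016417  0.1376    ]
dial_bar 0.81 [ 0.5461 -0.1404  0.1344] [-0.00271968 -0.04327555  0.1344    ]
```

View pics/w4.png

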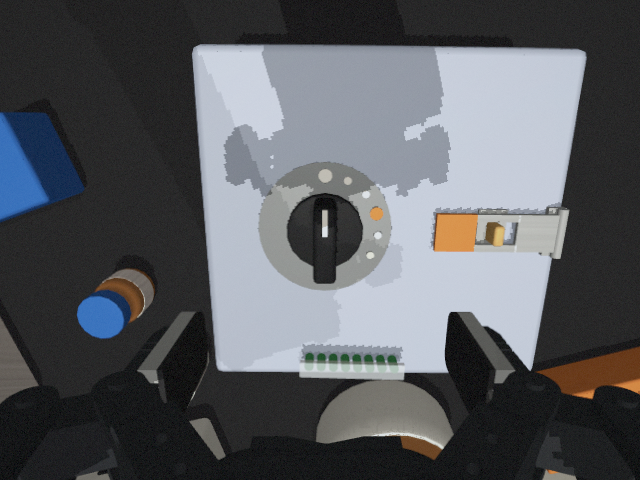

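Run:
```python
from h import *
t=np.load("t4.npy")
print(back([[325,226],[258,226],[392,226],[325,161],[325,290]],t,.131))
q=back([[200,46],[578,53],[219,371],[530,373]],t,.129);print(q)
for i,j in((0,1),(2,3)): print(np.degrees(np.arctan2(q[j,0]-q[i,0],q[j,1]-q[i,1])))
b=back([[314,285],[335,285],[314,200],[335,200]],t,.174);print(b)
```

```text
[[ -1.5 -39.2 131. ]
 [ -1.3 -85.4 131. ]
 [ -1.7   7.1 131. ]
 [-45.8 -39.4 131. ]
 [ 46.3 -39.  131. ]]
[[-115.6 -116.9  129. ]
 [-113.3  118.2  129. ]
 [ 116.  -121.3  129. ]
 [ 117.3  122.1  129. ]]
0.5605107994798209
0.3060139898237019
[[ 24.3 -45.7 174. ]
 [ 24.3 -33.  174. ]
 [-28.  -45.5 174. ]
 [-28.1 -33.5 174. ]]
```

The dial's plate centre is at about (325,226), directly under the tool and off by 1 mm at most. The tube strip at (350,362) is clear of the open fingers in x. Descending and gripping.

Request:
{"fn": "arm_command", "kwargs": {
  "plan": [
    {"claw":0,"tx":0.001,"ty":0,"tz":0.015,"ax":0,"ay":0,"az":0.6},
    {"claw":0,"tx":0,"ty":0,"tz":0.015,"ax":0,"ay":0,"az":0},
    {"claw":0,"tx":0,"ty":0,"tz":0.015,"ax":0,"ay":0,"az":0},
    {"claw":0,"tx":0,"ty":0,"tz":0.015,"ax":0,"ay":0,"az":0},
    {"claw":0,"tx":0,"ty":0,"tz":0.015,"ax":0,"ay":0,"az":0},
    {"claw":0,"tx":0,"ty":0,"tz":0.015,"ax":0,"ay":0,"az":0},
    {"claw":0,"tx":0,"ty":0,"tz":0.012,"ax":0,"ay":0,"az":0},
    {"claw":0,"tx":0,"ty":0,"tz":0.01,"ax":0,"ay":0,"az":0},
    {"claw":0,"tx":0,"ty":0,"tz":0.004,"ax":0,"ay":0,"az":0},
    {"claw":0,"tx":0,"ty":0,"tz":0,"ax":0,"ay":0,"az":0}
  ]
}}

```text
clock: 11.37
tcp_pos: [0.5489, -0.1385, 0.3189]
orientation: [-0.442, -3.109, -0.0]
contact_force: [0.3, -0.4, 0.7]
grip_width: 0.0853
gripper_force: 0.0
```

Run:
```python
from h import *
st();print(cyc())
```

```text
t 11.37 tcp [ 0.5489 -0.1385  0.3189] yaw_y 73.82 z [-0.001  0.    -1.   ] q [ 0.66  0.48 -0.68  1.86  0.38  0.93  1.1 ] F [ 0.3 -0.4  0.7] w 0.0853 g 0.0
[ -0.5 -40.7 145.9]
```

Request:
{"fn": "arm_command", "kwargs": {
  "squeeze": 70,
  "plan": [
    {"claw":1,"tx":0,"ty":0,"tz":0,"ax":0,"ay":0,"az":0},
    {"claw":1,"tx":0,"ty":0,"tz":0,"ax":0,"ay":0,"az":0},
    {"claw":1,"tx":0,"ty":0,"tz":0,"ax":0,"ay":0,"az":0},
    {"claw":1,"tx":0,"ty":0,"tz":0,"ax":0,"ay":0,"az":0},
    {"claw":1,"tx":0,"ty":0,"tz":0,"ax":0,"ay":0,"az":0},
    {"claw":1,"tx":0,"ty":0,"tz":0,"ax":0,"ay":0,"az":0},
    {"claw":1,"tx":0,"ty":0,"tz":0,"ax":0,"ay":0,"az":0},
    {"claw":1,"tx":0,"ty":0,"tz":0,"ax":0,"ay":0,"az":0},
    {"claw":1,"tx":0,"ty":0,"tz":0,"ax":0,"ay":0,"az":0},
    {"claw":1,"tx":0,"ty":0,"tz":0,"ax":0,"ay":0,"az":0}
  ]
}}

```text
clock: 12.2
tcp_pos: [0.5494, -0.1382, 0.3202]
orientation: [0.442, 3.11, 0.0]
contact_force: [-1.1, 1.3, 5.4]
grip_width: 0.013
gripper_force: 69.0
```

Run:
```python
from h import *
st();print(cyc(), r.get_obs()["moment"])
```

```text
t 12.2 tcp [ 0.5494 -0.1382  0.3202] yaw_y 73.82 z [ 0.001  0.    -1.   ] q [ 0.66  0.48 -0.68  1.86  0.37  0.93  1.1 ] F [-1.1  1.3  5.4] w 0.013 g 69.0
[ -0.2 -40.3 147.2] [0.37240786 0.29078728 0.03302452]
```

Request:
{"fn": "arm_command", "kwargs": {
  "plan": [
    {"claw":1,"tx":0,"ty":0,"tz":0,"ax":0,"ay":0,"az":3},
    {"claw":1,"tx":0,"ty":0,"tz":0,"ax":0,"ay":0,"az":4},
    {"claw":1,"tx":0,"ty":0,"tz":0,"ax":0,"ay":0,"az":5},
    {"claw":1,"tx":0,"ty":0,"tz":0,"ax":0,"ay":0,"az":5},
    {"claw":1,"tx":0,"ty":0,"tz":0,"ax":0,"ay":0,"az":5},
    {"claw":1,"tx":0,"ty":0,"tz":0,"ax":0,"ay":0,"az":5},
    {"claw":1,"tx":0,"ty":0,"tz":0,"ax":0,"ay":0,"az":5},
    {"claw":1,"tx":0,"ty":0,"tz":0,"ax":0,"ay":0,"az":5},
    {"claw":1,"tx":0,"ty":0,"tz":0,"ax":0,"ay":0,"az":5},
    {"claw":1,"tx":0,"ty":0,"tz":0,"ax":0,"ay":0,"az":5}
  ]
}}

```text
clock: 13.03
tcp_pos: [0.5494, -0.138, 0.3202]
orientation: [1.651, 2.672, 0.001]
contact_force: [-0.4, 1.8, 4.7]
grip_width: 0.0128
gripper_force: 69.0
```

Run:
```python
from h import *
st();print(cyc(), r.get_obs()["moment"])
t=snap("wrist","w5.png");np.save("t5.npy",t)
for c in("wrist","side"):
  if c=="side": t=snap(c,"s5.png")
  for n in("hasp_tip","dial_bar"): print(find("tip_of",n,c,t))
```

```text
t 13.03 tcp [ 0.5494 -0.138   0.3202] yaw_y 26.59 z [ 0.001  0.    -1.   ] q [ 0.53  0.44 -0.5   1.87  0.26  0.89  0.37] F [-0.4  1.8  4.7] w 0.0128 g 69.0
[ -0.2 -40.1 147.2] [0.46088358 0.24755299 0.09426503]
[(0.7, array([ 0.5705, -0.0619,  0.138 ]))]
[]
[(0.7, array([ 0.5716, -0.0676,  0.1381]))]
[(0.88, array([ 0.5514, -0.138 ,  0.1381]))]
```

View pics/w5.png

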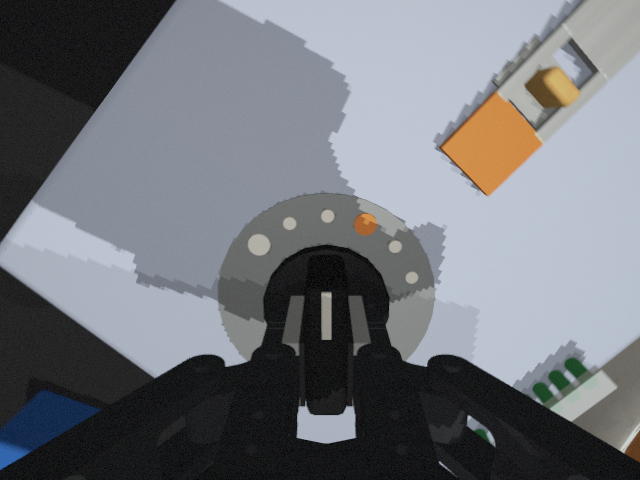

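The bar has turned with the fingers: its pointer stands at the second-click dot (327,216), and the big orange dot is next at (366,224). Hasp still flat. Turning 25° more.

Request:
{"fn": "arm_command", "kwargs": {
  "plan": [
    {"claw":1,"tx":0,"ty":0,"tz":0,"ax":0,"ay":0,"az":3},
    {"claw":1,"tx":0,"ty":0,"tz":0,"ax":0,"ay":0,"az":3},
    {"claw":1,"tx":0,"ty":0,"tz":0,"ax":0,"ay":0,"az":3},
    {"claw":1,"tx":0,"ty":0,"tz":0,"ax":0,"ay":0,"az":3},
    {"claw":1,"tx":0,"ty":0,"tz":0,"ax":0,"ay":0,"az":3},
    {"claw":1,"tx":0,"ty":0,"tz":0,"ax":0,"ay":0,"az":3},
    {"claw":1,"tx":0,"ty":0,"tz":0,"ax":0,"ay":0,"az":3},
    {"claw":1,"tx":0,"ty":0,"tz":0,"ax":0,"ay":0,"az":2},
    {"claw":1,"tx":0,"ty":0,"tz":0,"ax":0,"ay":0,"az":2},
    {"claw":1,"tx":0,"ty":0,"tz":0,"ax":0,"ay":0,"az":0}
  ]
}}

```text
clock: 14.17
tcp_pos: [0.5495, -0.138, 0.3202]
orientation: [2.184, 2.258, 0.002]
contact_force: [-0.9, 2.7, 5.6]
grip_width: 0.0127
gripper_force: 69.1
```

Request:
{"fn": "arm_command", "kwargs": {
  "plan": [
    {"claw":1,"tx":0,"ty":0,"tz":0,"ax":0,"ay":0,"az":0},
    {"claw":1,"tx":0,"ty":0,"tz":0,"ax":0,"ay":0,"az":0},
    {"claw":1,"tx":0,"ty":0,"tz":0,"ax":0,"ay":0,"az":0},
    {"claw":1,"tx":0,"ty":0,"tz":0,"ax":0,"ay":0,"az":0},
    {"claw":1,"tx":0,"ty":0,"tz":0,"ax":0,"ay":0,"az":0},
    {"claw":1,"tx":0,"ty":0,"tz":0,"ax":0,"ay":0,"az":0},
    {"claw":1,"tx":0,"ty":0,"tz":0,"ax":0,"ay":0,"az":0},
    {"claw":1,"tx":0,"ty":0,"tz":0,"ax":0,"ay":0,"az":0},
    {"claw":1,"tx":0,"ty":0,"tz":0,"ax":0,"ay":0,"az":0},
    {"claw":1,"tx":0,"ty":0,"tz":0,"ax":0,"ay":0,"az":0}
  ]
}}

```text
clock: 15.0
tcp_pos: [0.5495, -0.138, 0.3202]
orientation: [2.182, 2.26, 0.002]
contact_force: [-0.6, 3.4, 5.6]
grip_width: 0.013
gripper_force: 69.1
```

Run:
```python
from h import *
st();print(cyc(), r.get_obs()["moment"])
t=snap("wrist","w6.png")
print(find("tip_of","hasp_tip","wrist",t))
```

```text
t 15.0 tcp [ 0.5495 -0.138   0.3202] yaw_y 2.02 z [ 0.001  0.001 -1.   ] q [ 0.45  0.43 -0.4   1.88  0.21  0.88 -0.02] F [-0.6  3.4  5.6] w 0.013 g 69.1
[-1.000e-01 -4.000e+01  1.472e+02] [0.64706501 0.14131869 0.1501169 ]
[]
```

View pics/w6.png

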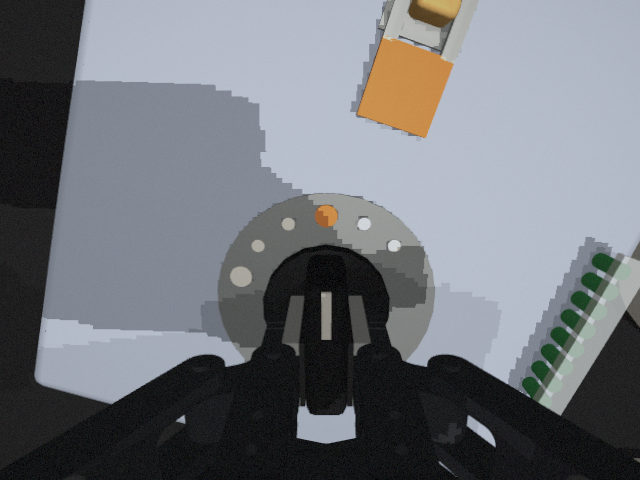

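The pointer (326,310) lines up with the big orange dot (327,216). The grip is 69 N, the hasp is flat at (405,88) and the tube strip hasn't moved. Handing in.

```bash
python3 -c "
from bench import r
print(r.hand_in())"
```

```text
the job is handed in; nothing more can be done
None
```

The job is handed in: the hasp lies flat over the catch and the gripper holds the dial at the third click (orange dot) with 69 N; the hand-in gave no verdict.

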